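# Shut the tart drawer and turn the button across it

### The job

Put the tart away without picking anything up: with the fingertips, push the drawer that holds the tart fully home without slamming it, and then push the wooden turn-button on the middle post right over until it lies level across the front of that shut drawer. Leave the drawer with the fluted cutter ring standing open where it is, and do not disturb the other things on the table.

Things in the scene. Friction and masses are not known exactly. Their poses are not given: they have to be found in the camera images.
- bench_box: Fixed wooden box on the table, 190 deep (x), 296 wide (y), 76 mm tall (z), two drawers side by side. Origin: table height, mid-width, in the front plane x = 0, where the shut drawer fronts and the 16 mm wide middle post (y -8 to 8, up to 66 mm) end; they stand 12 mm proud of the top board and sides. The front looks to its own -x, to the robot; y points to the left drawer, z up.
- left_drawer (a joint): Left (+y) drawer: metres it is pulled out of the box towards the box's -x; 0 is fully home with its front flush with the middle post, at most 0.13. Starts 0.09 to 0.12 out. Slides with about 2 N friction and stays where it is left. Starting contents are either the tart or the fluted cutter.
- right_drawer (a joint): Right (-y) drawer, the same as the left one in all else.
- turn_button (a joint): Wooden turn-button on the face of the middle post, hinged about a pin along the box's x: 0 is upright, +1.571 lies level across the left drawer's front, -1.571 level across the right one's (end stops at both). Stiff (about 0.06 N m friction): stays where it is left. Starts within 0.15 of upright.
- left_front (a point): Point on the outer face of the left drawer's front, at the middle of its 128 mm width, 28 mm above the table; moves with the drawer, axes as the box's. The front is 12 mm thick and reaches from 8 to 64 mm above the table; a finger notch 50 mm wide in the middle of its upper edge goes down to 48 mm.
- right_front (a point): The same point on the right drawer's front. Both drawers inside: 120 wide, 162 mm deep, floor 12 mm above the table, side walls up to 40 mm above the table.
- button_pivot (a point): On the turn-button's pin, 42 mm above the table, 10 mm in front of the box's front plane (box x = -0.010, y = 0).
- button_tip (a point): The free rounded end of the turn-button, 42 mm from the pin. The button is a bar 14 mm wide and 11 mm thick (it stands 5 to 16 mm in front of the box's front plane); upright, its end is 84 mm above the table; level, its upper edge is 49 mm above the table.
- tart: Lattice-topped round tart, 94 mm across and 27 mm tall, loose in one of the two drawers; origin at the centre of its underside. Not to be picked up.
- cutter: Fluted tin cutter ring, 75 mm across and 26 mm tall, loose in the other drawer; origin at the centre of its underside.
- plain_cutter: Plain tin cutter ring, 60 mm across, 34 mm tall, standing loose on top of the box towards the back; origin at the centre of its underside. A bystander.
- icing_jar: Small glass jar with a little red icing, 72 mm across, 76 mm tall, loose on the table left of the box, in front of the baking tray; origin at the centre of its underside. A bystander.
Mind the look-alikes: they are no part of the job. Leave any green look-alike of the cutter alone.

How it is judged:
By the outcome, as a careful person would: the job done as asked, in the order asked, and still so for the second after the job is handed in, with the robot touching nothing.
It also fails if it takes over 38 s, if anything falls off the work surface, if the arm or the gripper's body presses on something with over 40 N, if the wrist force passes 120 N, or if a joint passes its speed limit or range.

### The arm

A 6-joint arm with a two-finger parallel gripper is mounted at the origin on a cart in front of the work surface, level with it; the furniture and walls round the work are solid. World frame = base frame: x ahead of the robot, y to its left, z up, the work surface at z = 0. Lengths are in mm, angles in rad, forces in N, time in s.
With the tool pointing down it reaches from about 275 to 825 mm from the base axis. Payload 5.2 kg.
Tool frame: the origin (TCP) lies at the very end of the fingers, on their centre line; the grasp point (between the pads) lies 19 mm behind it; z points along the fingers, y is the line along which they close (so a half turn about z gives the same grasp; the last joint's range is limited). The gripper opens to 93 mm and grips with 3 to 60 N. Pads are 15 mm wide; open, the fingers measure 128 mm over their backs; the gripper's body (75 mm by 188 mm) begins 65 mm behind the grasp point.
Start: joints at [1.079, 0.259, 1.535, -0, 1.348, -0.203], TCP at [156.619, 527.234, 218.653] pointing down, gripper open.
Joint ranges: [-3.14, 3.14], [-0.91, 2.08], [0.19, 2.58], [-1.22, 4.36], [0.22, 2.71], [-3.12, 3.12]. Speed limits (rad/s): [2.57, 2.57, 3.14, 3.14, 3.14, 3.14].

### API

Orientations are given as [roll, pitch, yaw] about the fixed x, y, z axes, in that order (R = Rz(yaw) Ry(pitch) Rx(roll)).
In Python, from bench import robot gives the robot as it stands. The module is installed in compiled form; this text tells all that it offers. Calls block until the motion is done:
- robot.move_ptp(position, orientation): joint-space move of the TCP to a pose.
- robot.move_linear(position, ori=None, speed=150, f_stop=None): straight line of the TCP; ori=None keeps the orientation; speed is the mean speed in mm/s. With f_stop (N) it stops when the force on the tool has changed by that much, and returns True; else False.
- robot.move_j(angles): joint-space move.
- robot.move_gripper(opening): opening from 0.0 (shut) to 1.0 (fully open); the grip force is fixed at half the most; returns when the fingers have stopped.
- robot.sleep(seconds).
- robot.inverse_kinematics(position, orientation): joint angles nearest the present ones, or None.
- robot.get_image(name): name is "side" or "top"; returns a dict with "img" (420x560x3 uint8, blue, green, red), "fovy" (degrees; the focal length in pixels is half the picture's height over the tangent of half this angle, whatever the lens; pixels are square), "cx", "cy" (the principal point, pixels), "k1" (the pictures are not rectified: a ray, as slopes to the right and down, at radius r is drawn at 1 + k1 r^2 times it, then the intrinsics apply), "eye" and "orientation" of the camera in the world. Camera axes: x right, y down, z forward; pixel columns grow to the right and rows downward; lengths in mm; the calibration is good to about 2 mm. A picture is of the moment at which its call begins. There is no depth.
A pose or a line that the arm cannot do raises robot.MotionError and nothing moves.
- robot.hand_in(): hands the job in; it is judged then, once.
Readings, each from a call of its own:
- robot.current_t(): time.
- robot.current_qpos(): joint angles.
- robot.current_joint_vel(): joint speeds.
- robot.current_joint_efforts(): joint torques, N m.
- robot.current_tcp_pos(): TCP position.
- robot.current_eef_rot(): TCP orientation.
- robot.current_contact_force(): force on the tool from outside, world axes, zero at the start.
- robot.current_ft_torque(): the same for the moment, N m.
- robot.current_gripper_width(): opening from 0.0 (shut) to 1.0 (fully open).
- robot.current_finger_force(): force on a finger pad.
Only numpy, scipy, OpenCV 4.12 (cv2) and the standard library are available. Lean on these libraries where they do the work, as an engineer would, in place of code of your own. Each camera call takes 0.05 s, during which the arm holds its last target. There are 200 camera calls.

## Working session

There is one attempt and no reset: what is moved stays moved. The work goes in short steps, each a Python script; the robot and the scene stay as the last script left them, time stands still between calls to the robot, and variables do not carry over. Pictures are saved under pics/ and viewed, at most 10 in all, crops included, and the job is handed in when it is done.

```bash
mkdir -p pics; python3 - <<'E'
from bench import robot
import cv2
for n in("side","top"):
    d=robot.get_image(n); cv2.imwrite(f"pics/{n}0.png",d["img"]); print(n,{k:v for k,v in d.items() if k!="img"})
print(robot.current_eef_rot(),robot.current_t())
E
```

```text
side {'fovy': 54.57673594363397, 'cx': 279.3321650522477, 'cy': 206.59010265473836, 'k1': 0.032347882754926366, 'eye': array([ 401.99265497, -929.54757393,  442.76841733]), 'orientation': array([-1.98937335, -0.01987066, -0.19989384])}
top {'fovy': 53.5648236382701, 'cx': 286.20599752384084, 'cy': 212.65093442666395, 'k1': -0.10262653782007886, 'eye': array([ 413.59812934, -138.73983023,  983.75088308]), 'orientation': array([-2.95820877, -0.00603094, -1.54575899])}
[-3.13996793e+00 -3.54917022e-04  2.85278708e+00] 0.1
```

View pics/side0.png

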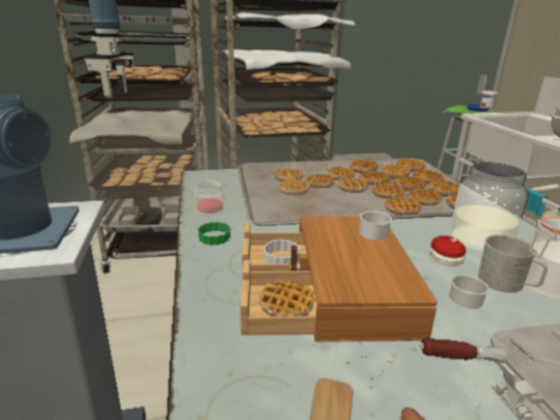

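View pics/top0.png

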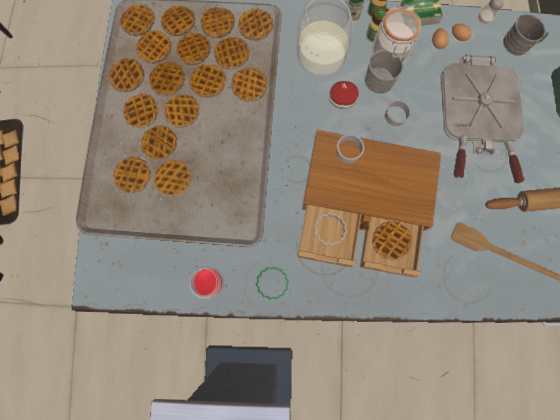

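The side view shows the tart in the near drawer (287,297), and the fluted tin cutter in the far one (282,252). The top view shows the tart at (392,240), in the right (-y) drawer, and the tin cutter at (330,229) in the left one. The green ring at (272,283) and the tarts on the tray are look-alikes. I'll enlarge both views to confirm.

```bash
python3 - <<'E'
import cv2
a=cv2.imread("pics/top0.png")[125:285,290:450]; cv2.imwrite("pics/topc.png",cv2.resize(a,None,fx=3.75,fy=3.75,interpolation=cv2.INTER_CUBIC))
a=cv2.imread("pics/side0.png")[205:345,235:435]; cv2.imwrite("pics/sidec.png",cv2.resize(a,None,fx=4,fy=4,interpolation=cv2.INTER_CUBIC))
E
```

```text
(no output)
```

View pics/topc.png

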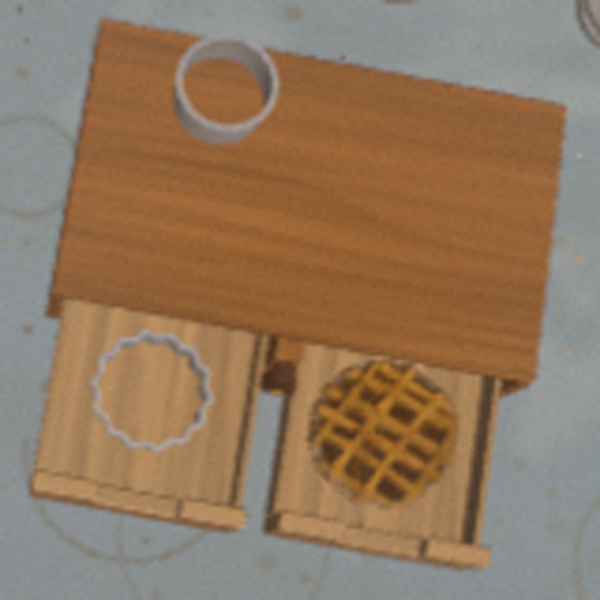

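View pics/sidec.png

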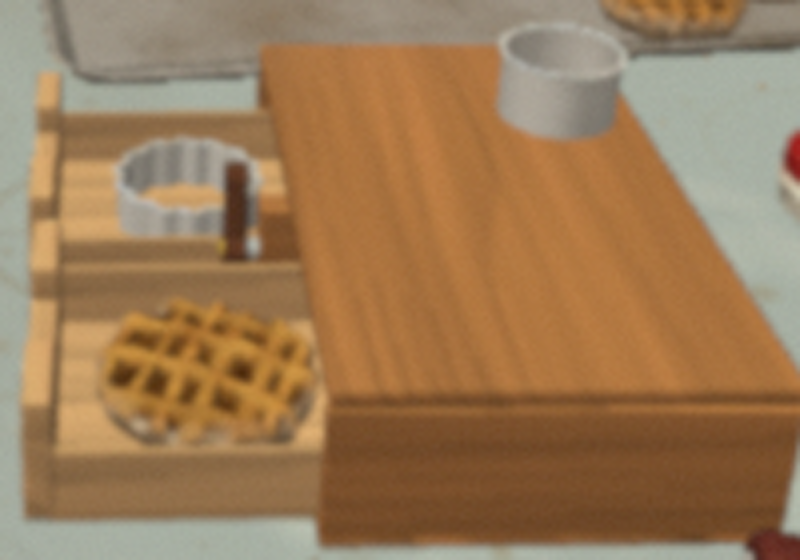

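The tart is in the right (-y) drawer, and the dark turn-button (side 294,258) stands about upright. Next I fit the box pose and both drawer openings to the corner points.

```bash
cat > h.py <<'E'
import numpy as np
from scipy.optimize import least_squares
from scipy.spatial.transform import Rotation as R
C={'side':(54.57673594363397,279.3321650522477,206.59010265473836,0.032347882754926366,[401.99265497,-929.54757393,442.76841733],[-1.98937335,-0.01987066,-0.19989384]),
'top':(53.5648236382701,286.20599752384084,212.65093442666395,-0.10262653782007886,[413.59812934,-138.73983023,983.75088308],[-2.95820877,-0.00603094,-1.54575899])}
def proj(c,p):
    fov,cx,cy,k,e,o=C[c]; f=210/np.tan(np.radians(fov)/2)
    q=R.from_euler('xyz',o).as_matrix().T@(np.array(p)-e); s=q[:2]/q[2]; s=s*(1+k*s@s)
    return np.array([cx,cy])+f*s
def b2w(P,p):
    x,y,a=P[:3]; c,s=np.cos(a),np.sin(a); return np.array([x+c*p[0]-s*p[1],y+s*p[0]+c*p[1],p[2]])
E
cat > fit.py <<'E'
from h import *
t=lambda u,v:(290+u/3.75,125+v/3.75); s=lambda u,v:(235+u/4,205+v/4)
# cam,pixel,box x,y,z, drawer idx
O=[('top',t(103,20),190,148,76,None),('top',t(566,107),190,-148,76,None),
('side',s(262,45),12,148,76,None),('side',s(325,400),12,-148,76,None),('side',s(320,543),12,-148,0,None),
('top',t(266,533),0,-8.5-0,64,1),('top',t(488,567),0,-139,64,1),('top',t(30,495),0,139,64,0),('top',t(243,530),0,11,64,0),
('side',s(25,515),0,-138,8,1)]
def res(P):
    r=[]
    for c,px,x,y,z,d in O:
        if d is not None:x=x-P[3+d]
        r.append(proj(c,b2w(P,(x,y,z)))-px)
    return np.array(r)
f=least_squares(lambda P:res(P).ravel(),[450,-220,0,100,100],loss='soft_l1',x_scale=[100,100,.1,50,50])
print(f.x,np.degrees(f.x[2])); print(res(f.x).round(1))
P=f.x; np.save('P.npy',P)
for a in(-.15,0,.15):
    print(a,[((proj(c,b2w(P,(-10,42*np.sin(a),42+42*np.cos(a))))-o)*k).round() for c,o,k in(('top',(290,125),3.75),('side',(235,205),4))])
print(b2w(P,(-P[4],-74,28)),b2w(P,(-10,0,42)))
E
python3 fit.py
```

```text
[ 5.69960989e+02 -3.20591701e+02 -1.62036847e-01  1.06478923e+02
  1.00061441e+02] -9.284027479423637
[[-1.  -1.5]
 [ 0.5 -1. ]
 [-0.9 -0.4]
 [ 0.4 -1.8]
 [-1.2  3.5]
 [ 2.1 -1.6]
 [ 0.4 -0.1]
 [-1.  -0.9]
 [-0.8  0.5]
 [-1.1  2.5]]
-0.15 [array([300., 373.]), array([238., 178.])]
0 [array([290., 371.]), array([237., 170.])]
0.15 [array([279., 369.]), array([236., 164.])]
[ 459.27195591 -377.4795719    28.        ] [ 560.09198178 -318.97841368   42.        ]
```

Side-view residuals are larger than I'd like, so I overlay the fitted wireframe.

```bash
cat > ov.py <<'E'
from h import *
import cv2
def ov(P,name,ims):
    out=[]
    for c,im,(u0,v0,w,h),k in (('top',ims[0],(290,125,160,165),3.5),('side',ims[1],(235,205,200,140),2.0 if 0 else 2.2)):
        a=cv2.resize(im[v0:v0+h,u0:u0+w],None,fx=k,fy=k,interpolation=cv2.INTER_CUBIC)
        def ln(pts,col):
            q=[((proj(c,b2w(P,p))+.5-(u0,v0))*k) for p in pts]
            cv2.polylines(a,[np.round(np.array(q)).astype(int)],True,col,1)
        for z in(0,76): ln([(12,-148,z),(12,148,z),(190,148,z),(190,-148,z)],(255,0,0))
        ln([(12,-148,0),(12,-148,76)],(255,0,0))
        for q,s in((P[3],1),(P[4],-1)):
            ln([(-q,s*10,8),(-q,s*138,8),(-q,s*138,64),(-q,s*10,64)],(0,0,255))
        cv2.circle(a,tuple(np.round((proj(c,b2w(P,(-10,0,84)))+.5-(u0,v0))*k).astype(int)),3,(0,255,0),1)
        out.append(a)
    H=max(o.shape[0] for o in out)
    if out[0].shape[1]+out[1].shape[1]>800: 
        f=(800-2)/(out[0].shape[1]+out[1].shape[1]); out=[cv2.resize(o,None,fx=f,fy=f) for o in out]; H=max(o.shape[0] for o in out)
    out=[cv2.copyMakeBorder(o,0,H-o.shape[0],0,0,cv2.BORDER_CONSTANT) for o in out]
    cv2.imwrite(name,cv2.hconcat(out))
if __name__=='__main__':
    ov(np.load('P.npy'),'pics/ov1.png',[cv2.imread('pics/top0.png'),cv2.imread('pics/side0.png')])
E
python3 ov.py
```

```text
(no output)
```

View pics/ov1.png

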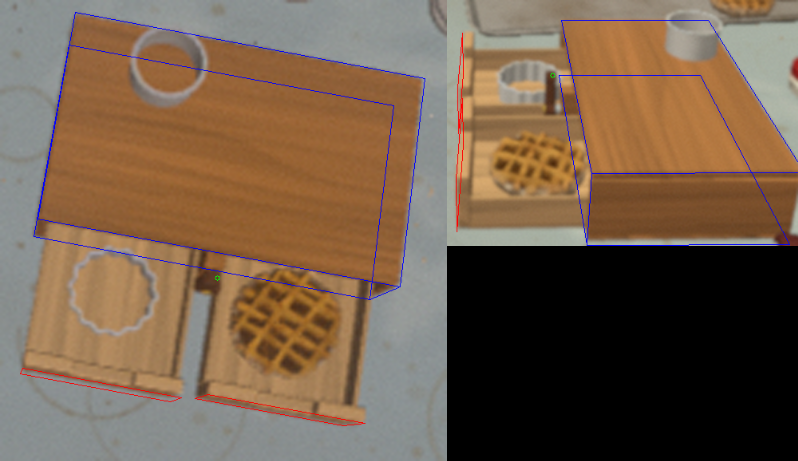

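The tops fit within about 1 px and only the bottom edges are off, which is accurate enough for a force-guarded push. Next: close the gripper, go in front of the right drawer and push it home gently.

```bash
cat > push.py <<'E'
from h import *
from bench import robot
P=np.load('P.npy'); ori=[np.pi,0,P[2]+np.pi]
W=lambda *p:b2w(P,p)
def st(m):
    p=robot.current_tcp_pos(); d=p[:2]-P[:2]; c,s=np.cos(P[2]),np.sin(P[2])
    print(m,'box',np.round([c*d[0]+s*d[1],-s*d[0]+c*d[1],p[2]],1),'F',np.round(robot.current_contact_force(),1),'t',round(robot.current_t(),2),flush=True)
if __name__=='__main__':
    robot.move_gripper(0.0)
    x0=-P[4]-30
    robot.move_ptp(W(x0,-74,150),ori); st('above')
    robot.move_linear(W(x0,-74,34),speed=120); st('down')
    print(robot.move_linear(W(-P[4]+5,-74,34),speed=50,f_stop=1.2)); st('contact')
    print(robot.move_linear(W(-22,-74,34),speed=40,f_stop=12)); st('near')
    print(robot.move_linear(W(2,-74,34),speed=12,f_stop=7)); st('home')
E
python3 push.py
```

```text
above box [-129.7  -73.3  150.1] F [-0.6 -0.4 -0.9] t 4.84
down box [-129.6  -74.4   34.7] F [ 0.3  0.1 -0.3] t 5.96
True
contact box [-107.7  -74.    34. ] F [-0.5  0.5  0.7] t 6.45
False
near box [-22.  -74.2  34.1] F [-1.2  1.3 -1.4] t 8.78
True
home box [ -8.4 -73.8  33.5] F [ 0.1 -0.7 -0.1] t 9.99
```

The drawer stopped at TCP x = -8.4, close to the expected -7.5. I back off and look.

```bash
python3 - <<'E'
from push import *
import cv2
robot.move_linear(W(-60,-74,34),speed=120)
robot.move_linear(W(-60,-74,110),speed=150)
robot.move_linear(W(-60,110,130),speed=200)
st('off')
a=robot.get_image('top')["img"][125:285,290:450]; b=robot.get_image('side')["img"][205:345,235:375]
cv2.imwrite('pics/c1.png',cv2.hconcat([cv2.resize(a,(400,400),interpolation=cv2.INTER_CUBIC),cv2.resize(b,(400,400),interpolation=cv2.INTER_CUBIC)]))
E
```

```text
off box [-60.  109.3 129.8] F [-0.2 -0.7 -0.2] t 12.29
```

View pics/c1.png

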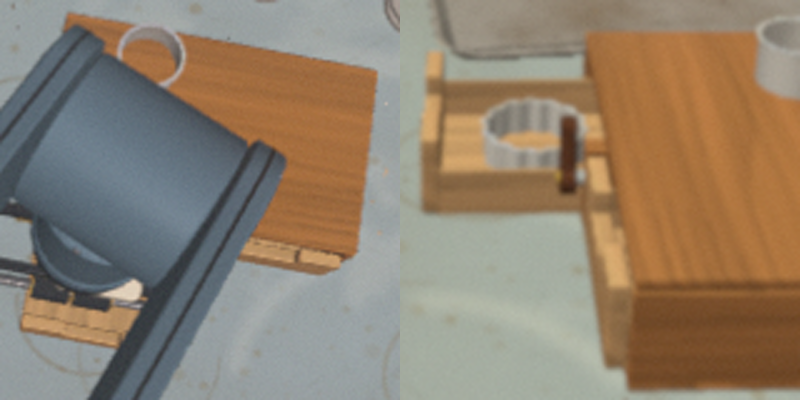

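The right drawer is shut flush (side crop 605,250), and the button is still upright at (568,155) with the left drawer undisturbed. Now I turn the button: push its upper end towards -y, follow the arc over, then press down to level.

```bash
python3 - <<'E'
from push import *
X=-15
robot.move_linear(W(X,42,100),speed=200)
robot.move_linear(W(X,42,67),speed=100); st('beside')
print(robot.move_linear(W(X,4,67),speed=45,f_stop=20)); st('45deg')
for a in (60,75,85):
    r=np.radians(a); s=30
    print(robot.move_linear(W(X,-s*np.sin(r)+7*np.cos(r)+17.5,42+s*np.cos(r)+7*np.sin(r)),speed=40,f_stop=20)); st(a)
robot.move_linear(W(X,-14,75),speed=120)
robot.move_linear(W(X,-32,75),speed=120)
print(robot.move_linear(W(X,-32,46),speed=25,f_stop=12)); st('press')
robot.move_linear(W(X,-32,110),speed=120)
robot.move_linear(W(-130,60,190),speed=250); st('clear')
import cv2
a=robot.get_image('top')["img"][125:285,290:450]; b=robot.get_image('side')["img"][205:345,235:375]
cv2.imwrite('pics/c2.png',cv2.hconcat([cv2.resize(a,(400,400),interpolation=cv2.INTER_CUBIC),cv2.resize(b,(400,400),interpolation=cv2.INTER_CUBIC)]))
E
```

```text
beside box [-15.2  42.6  67.3] F [0.5 0.9 0.3] t 13.46
False
45deg box [-15.1   3.7  66.9] F [-0.5  0.1 -0.8] t 14.45
False
60 box [-15.1  -5.5  62.9] F [-0.8 -0.3 -0.3] t 14.84
False
75 box [-14.9 -10.1  56.6] F [0.1 0.2 0.8] t 15.19
False
85 box [-14.9 -12.1  51.6] F [-0.1 -0.8  2.3] t 15.47
True
press box [-14.9 -32.7  49.1] F [-1.3  0.   5.4] t 17.12
clear box [-129.6   59.6  189.4] F [-0.1  1.2  0.2] t 18.6
```

View pics/c2.png

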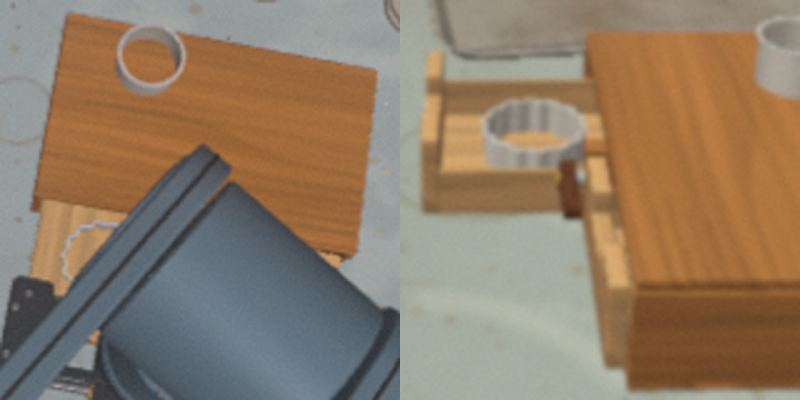

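The press stopped firm at z = 49.1, exactly the level height, and the side crop shows the button lying across the right drawer (575,190). As a last check I press the drawer lightly, to be sure it is on its end stop.

```bash
python3 - <<'E'
from push import *
import cv2
robot.move_linear(W(-40,-84,110),speed=250)
robot.move_linear(W(-40,-84,34),speed=150)
robot.move_linear(W(-14,-84,34),speed=60)
print(robot.move_linear(W(2,-84,34),speed=12,f_stop=12)); st('recheck')
robot.move_linear(W(-50,-84,34),speed=120)
robot.move_linear(W(-50,-84,120),speed=150)
robot.move_ptp([200,330,260],ori); st('clear')
a=robot.get_image('top')["img"][125:285,290:450]; b=robot.get_image('side')["img"][205:345,235:375]
cv2.imwrite('pics/c3.png',cv2.hconcat([cv2.resize(a,(400,400),interpolation=cv2.INTER_CUBIC),cv2.resize(b,(400,400),interpolation=cv2.INTER_CUBIC)]))
E
```

```text
True
recheck box [ -8.4 -83.8  33.5] F [-0.4  0.4 -0.6] t 21.61
clear box [-469.5  582.3  259.9] F [0.9 0.2 0.5] t 25.64
```

View pics/c3.png

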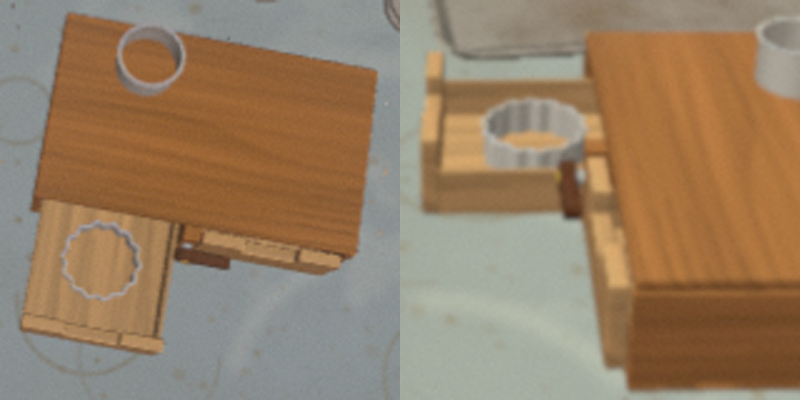

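The drawer stopped at the same point again, so it is home. The button lies level across it (top crop 203,258), and the left drawer, cutter and plain cutter are unmoved.

```bash
python3 -c "
from bench import robot
print(robot.hand_in())"
```

```text
the job is handed in; nothing more can be done
None
```

The job is handed in, at about 26 s: the tart's drawer (the right one) is fully home, the turn-button lies level across its front, and the cutter drawer still stands open where it was.

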